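File the sawn end of a splint stay

ROBOT

A 6-joint arm with a two-finger parallel gripper is mounted at the origin on the work surface. World frame = base frame: x ahead of the robot, y to its left, z up, the work surface at z = 0. Lengths are in m, angles in degrees, forces in N, time in s.
With the tool pointing down it reaches from about 0.375 to 0.9 m from the base axis. Payload 3.1 kg.
Tool frame: the origin (TCP) lies at the very end of the fingers, on their centre line; the grasp point (between the pads) lies 19 mm behind it (grip_point_offset is the distance from the TCP to the grasp point, in m); y points along the fingers, x is the direction in which the jaws open and shut, and the axes are right-handed (so a half turn about y gives the same grasp; the last joint's range is limited). The gripper opens to 87 mm and grips with 3 to 60 N. Pads are 19 mm wide; open, the fingers measure 117 mm over their backs; the gripper's body (75 mm by 190 mm) begins 51 mm behind the grasp point.
Start: joints at [53.6, 30.224, 82.088, -0, 67.689, -10.227], TCP at [0.276, 0.561, 0.223] pointing down, gripper open.
Joint ranges: [-176.69, 176.69], [-43.24, 126.21], [12.49, 139.97], [-82, 262], [0, 151.66], [-163.58, 163.58]. Speed limits (degrees/s): [159.86, 159.86, 180, 180, 180, 180].

INTERFACE

Orientations are given as a 3x3 rotation matrix whose columns are the frame's x, y, z axes.
In Python, from rig import * gives the robot as it stands.
- The arm moves only by the tool send_rows, never from a script. Its argument "moves" is text: rows parted by semicolons, each of 5 numbers parted by spaces: the finger opening in mm, from 0 to 87, then the shift along the tool's x, y, z in mm, then the turn about the tool's y in degrees. In form: fingers dx dy dz yaw; .... A call has 1 to 20 rows; each row shifts and turns the commanded pose from where the row before left it, along the tool's axes as they then stand; what a row does not reach is not made up. A row lasts 1/12 s, in which the tool goes at most 41.7 mm and 7.16 degrees, less where a joint would pass 70% of its speed; a pose out of reach is approached as far as the arm can. A call is refused whole if a number of a shift passes 41.7 or a number of a turn 7.16, either way. A call with a gripper value outside its range is refused whole. The fingers move at their own pace and stop on an object; the grip force is fixed at half the most. Time passes only in rows, so rows that do not move let the fingers close. It gives the time, the measured TCP pose, the force and the opening at its end, in the units of the state.
- read_state(): the state, without advancing time (a new reading comes with each control period).
- capture(name): name is "scene" or "side" or "wrist"; returns a dict with "image" (384x512x3 uint8, blue, green, red), "z_map" (384x512 float32, m along the optical axis (not along the pixel's ray), 0 where there is no reading), "mtx" (3x3 intrinsics, pixels), "origin" and "rotation" of the camera in the world; the wrist camera has in their place "tool_from_camera" (4x4, takes a point from camera to tool coordinates, whose origin is the TCP and whose axes are the tool frame's). Camera axes: x right, y up, looking along -z (the intrinsics and any distortion apply to the point x, -y, -z); pixel columns grow to the right and rows downward; lengths in m; the calibration is good to about 2 mm. A picture is of the moment at which its call begins: read the wrist's pose just before it.
- hand_in(): hands the job in, once; it reports no verdict.
Trained networks look in a picture, given as the dict that the camera call returned (one of the last four; its "shot" number tells which), for a name from the list of things; names that differ only in an ending like _2 or _b are one class to them, and where a whole thing is asked for, a point or a joint stands for the part that bears it (a point fixed in the world has none). Each returns a list of dicts, best first, with "p" (0 to 1); they miss things now and then, are a little off and sometimes report something else, mostly with a low value. They report only what shows in the picture. A call takes as long as a camera call.
- search_frame(picture, name): "bbox" ([left, top, right, bottom] in pixels, round what is visible of it).
- masks_of(picture, name): "region" (384x512 bool, what is visible of it) and "bbox" ([left, top, right, bottom] in pixels, round what is visible of it).
- mark_of(picture, name): "pixel" ([row, column] in pixels: a listed point, or the origin of a listed thing).
The state is a dict: "time_s": time; "joint_positions": joint angles; "qvel": joint speeds; "tau": joint torques, N m; "position": TCP position; "tcp_rot": TCP orientation; "force": force on the tool from outside, world axes, zero at the start; "moment": the same for the moment, N m; "opening": opening from 0.0 (shut) to 1.0 (fully open).
Only numpy, scipy, OpenCV 4.12 (cv2) and the standard library are available. Lean on these libraries where they do the work, as an engineer would, in place of code of your own. Each camera call takes 0.05 s, during which the arm holds its last target. There are 200 camera calls.

TASK

Dress the sawn end of the thin aluminium splint stay standing in the vice: take the flat file from its stand, keep it level and square across the end, and give three long, light, steady strokes, pushing it away from its handle from near the tip to near the handle, and lifting it clear of the stay for each return so that it never drags back. Then lay the file back in its own place in the stand, and leave the vice and everything else on the table undisturbed.

Things in the scene. Friction and masses are not known exactly. Their poses are not given: they have to be found in the camera images.
- file: The flat file, about 200 g. Origin on its long axis at the rear end of the blade; +x along the file to the tip, z normal to the blade's faces, up in the stand. Dark steel blade x = 0 to 150 mm, 24 wide (y), faces at z = +3 and -3. Thin neck, then a flat-sided wooden handle, x = -20 to -110 mm, 24 wide, 26 high. Balance near x = +45 mm: it can swivel between the fingers, so grip firmly.
- file_grip (a point): Where to grip the flat file: on its long axis at x = -32 mm, near the front of the handle (24 mm wide). A full stroke starts with the stay under the front third of the blade (105 to 140 mm ahead of the file's origin), ends with the stay 20 to 45 mm ahead of it, and is pressed on throughout.
- stay: Aluminium wrist-splint stay, a 2 mm (x) by 16 mm (y) strip with screw holes, clamped upright in the vice. Origin in the middle of the strip level with the jaws' tops, z up. It stands 36 to 56 mm out of the jaws; how far is not measured: look, or feel for it. The file crosses its end along the stay's +x, away from the vice's screw. Right pressure 4 to 12 N, held throughout a stroke; 25 N is too much.
- stay_lean (a joint): Lean of the stay's free part about the jaws' tops (it springs, about 2 N per mm at its end, 0.02 rad per mm). 0 = upright; positive = towards the stay's +x, as a forward stroke pushes it; negative = pulled back by a file dragged back under pressure, which is wrong beyond half a millimetre.
- vice: Grey bench vice, fixed; origin on the table under the gap of the jaws, +x from the screw towards the fixed jaw. Jaws 92 mm wide (y), tops 100 mm above the table; slide, screw and tommy bar reach 142 mm to -x, below 70 mm high; body and base 93 mm to +x. The stay stands in the jaws some 34 mm to +y of the middle.
- stand: Wooden file stand, fixed, 230 x 170 mm, board 12 mm thick; origin centre of underside, +x to the blades' tips. Places at y = +40 and -40 mm, one per file. A file lies level, origin near x = -12 mm, 55 above the table, on cross-bars (18 wide) at x = -85 (handle; top 42) and x = +85 (blade; top 52), between pins 16 mm tall that leave 4 mm of play each side.
- round_file: A round file with the same wooden handle, blade 6 mm thick and 150 mm long, in the other place of the stand; same frame as the flat file. Leave it where it is.
- spanner: A steel spanner, 150 mm long, 6 mm or so thick, lying between stand and vice. Leave alone.
- rivet_jar: A small glass jar with a steel lid, 52 mm across, 65 mm high. Leave alone.
- knee_joint: A finished brace knee joint, two aluminium bars on a round pivot, 240 mm long, lying flat. Leave alone.
- tape_roll: A grey roll of strapping, 84 mm across, 25 mm high. Leave alone.
- gel_bottle: A clear bottle of hand gel, 54 mm across, 130 mm high. Leave alone.
- caliper: A steel caliper, 170 mm long, 8 mm high, lying flat. Leave alone.
- splint_shell: A white trough-shaped splint shell, 90 mm long, 100 mm wide. Leave alone.

How it is judged (in metres and radians):
On the way, in this order (a step that is already met when the one before it is completed fails the run):
1. first stroke begins: blade presses on the stay's end with over 2.5 N, stay 100 to 150 mm ahead of the file's origin, file level (7 deg), square to the stay (15 deg), centred (8 mm) (x of stay in the frame of file between 0.1 and 0.152 m and contact force between file and stay above 2.5 N and y of stay in the frame of file between -0.008 and 0.008 m and angle between file's own z axis and vertical below 0.12 rad and angle between the x axis of file and the x axis of stay, either way round below 0.26 rad), for 0.1 s.
2. first stroke, rear half: for 0.25 s pressing likewise and pushing the stay forward (lean over 0.01 rad), stay 10 to 75 mm ahead of the file's origin (x of stay in the frame of file between 0.01 and 0.075 m and contact force between file and stay above 2.5 N and y of stay in the frame of file between -0.008 and 0.008 m and angle between file's own z axis and vertical below 0.12 rad and angle between the x axis of file and the x axis of stay, either way round below 0.26 rad and value of joint stay_lean above 0.01 rad), for 0.25 s.
3. end of first stroke: file lifted off the stay, stay less than 55 mm ahead of the file's origin (x of stay in the frame of file between -0.05 and 0.055 m and contact force between file and stay below 0.1 N), for 0.15 s.
4. second stroke begins: blade presses on the stay's end with over 2.5 N, stay 100 to 150 mm ahead of the file's origin, file level (7 deg), square to the stay (15 deg), centred (8 mm) (all of step 1), for 0.1 s.
5. second stroke, rear half: for 0.25 s pressing likewise and pushing the stay forward (lean over 0.01 rad), stay 10 to 75 mm ahead of the file's origin (all of step 2), for 0.25 s.
6. end of second stroke: file lifted off the stay, stay less than 55 mm ahead of the file's origin (all of step 3), for 0.15 s.
7. third stroke begins: blade presses on the stay's end with over 2.5 N, stay 100 to 150 mm ahead of the file's origin, file level (7 deg), square to the stay (15 deg), centred (8 mm) (all of step 4), for 0.1 s.
8. third stroke, rear half: for 0.25 s pressing likewise and pushing the stay forward (lean over 0.01 rad), stay 10 to 75 mm ahead of the file's origin (all of step 5), for 0.25 s.
9. end of third stroke: file lifted off the stay, stay less than 55 mm ahead of the file's origin (all of step 6), for 0.15 s.
At the end, for the whole second after the job is handed in: The flat file lies level in a place of the stand, resting on both cross-bars between the pins: origin within 8 mm of the place's middle sideways, within 30 mm of x = -10 mm along it, 50 to 60 mm above the stand's underside, tip towards the stand's +x within 7 degrees, at rest ((y of file in the frame of stand between 0.032 and 0.048 m or y of file in the frame of stand between -0.048 and -0.032 m) and x of file in the frame of stand between -0.04 and 0.02 m and z of file in the frame of stand between 0.05 and 0.06 m and angle between file's own z axis and vertical below 0.1 rad and angle between the x axis of file and the x axis of stand, either way round below 0.12 rad and x of file_grip in the frame of stand below -0.011 m and linear speed of file below 0.02 m/s); the robot touches nothing.
It fails at once if the file drags the stay back (lean below -0.02 rad, 1 mm or less at its end) (value of joint stay_lean below -0.02 rad).
It fails at once if the file (or anything else of the robot) presses on the stay with more than 25 N (contact force between any of file, the fingers, the arm and stay above 25 N).
It fails at once if the file or the robot strikes the vice with more than 20 N (contact force between any of file, the fingers, the arm and vice above 20 N).
It fails at once if another thing on the table is moved by more than 25 mm (distance of any of round_file, spanner, rivet_jar, knee_joint, tape_roll, gel_bottle, caliper, splint_shell from where it was at the start of the episode above 0.025 m).
It also fails if it takes over 72 s, if anything falls off the work surface, if the arm or the gripper's body presses on something with over 40 N, if the wrist force passes 120 N, or if a joint passes its speed limit or range.

## Working session

There is one attempt and no reset: what is moved stays moved. The work goes in short steps, Python scripts to look and compute and a tool call to move; the robot and the scene stay as the last step left them, time stands still between calls to the robot, and variables do not carry over. Pictures are saved under pics/ and viewed, about 8 in all and at most 12, crops included, and the job is handed in when it is done.

Besides the shell and the picture viewer there is one more tool, called after "Request:" as name(argument=value, ...) on one line, values as JSON. send_rows: Moves the arm, as the interface text tells. Its arguments: {"type":"object","properties":{"moves":{"type":"string"}},"required":["moves"]}

```bash
mkdir -p pics; ls; cat > h.py <<'E'
from rig import *
import numpy as np, cv2
def world(c,rc,z=None,T=None):
    r,cc=rc; K=c["mtx"]
    d=c["z_map"][int(round(r)),int(round(cc))] if z is None else z
    p=np.array([(cc-K[0][2])/K[0][0]*d,-(r-K[1][2])/K[1][1]*d,-d])
    if "origin" in c: return np.array(c["rotation"])@p+np.array(c["origin"])
    return T[:3,:3]@p+T[:3,3]
def tool(s):
    T=np.eye(4);T[:3,:3]=np.array(s["tcp_rot"]);T[:3,3]=s["position"];return T
def cloud(c,T=None):
    K=np.array(c["mtx"]);d=c["z_map"];v,u=np.mgrid[:d.shape[0],:d.shape[1]]
    p=np.stack([(u-K[0,2])/K[0,0]*d,-(v-K[1,2])/K[1,1]*d,-d],-1)
    if "origin" in c: R,o=np.array(c["rotation"]),np.array(c["origin"])
    else:
        M=T@np.array(c["tool_from_camera"]);R,o=M[:3,:3],M[:3,3]
    w=p@R.T+o; w[d==0]=np.nan; return w
E
python3 - <<'E'
from h import *
np.set_printoptions(precision=4,suppress=True)
s=read_state();print(s)
ims=[]
for n in("scene","side"):
    c=capture(n);ims.append(c["image"]);w=cloud(c);np.savez(f"{n}.npz",w=w,im=c["image"])
    print(n,c.get("origin"),c["mtx"])
    for t in("file","file_grip","stay","vice","stand","round_file","spanner","rivet_jar","gel_bottle","knee_joint","tape_roll","caliper","splint_shell"):
        m=mark_of(c,t)[:1];b=masks_of(c,t)[:1]
        if m:
            r,cc=m[0]["pixel"];r=min(max(r,0),383);cc=min(max(cc,0),511);print(t,round(m[0]["p"],2),np.round([r,cc]),w[int(r),int(cc)],end=" ")
        if b:
            q=w[b[0]["region"]];q=q[~np.isnan(q[:,0])];
            if len(q):print("mask",round(b[0]["p"],2),len(q),np.median(q,0),np.percentile(q,2,0),np.percentile(q,98,0))
        else:print(t,"no mask")
cv2.imwrite("pics/a.png",cv2.resize(ims[0],(800,600)));cv2.imwrite("pics/b.png",cv2.resize(ims[1],(800,600)))
E
```

```text
pics
{'time_s': 0.0, 'joint_positions': array([ 53.6019,  30.2791,  82.1567,  -0.0003,  67.6873, -10.2264]), 'qvel': array([-0.0501, -0.0005,  0.0142,  0.0564,  0.0229,  0.0143]), 'tau': array([  0.0002, -44.0048, -17.6588,   0.0633,   0.0583,  -0.0002]), 'position': array([0.2752, 0.5603, 0.2216]), 'tcp_rot': array([[ 0.4411, -0.0013, -0.8975],
       [ 0.8975, -0.0017,  0.4411],
       [-0.0021, -1.    ,  0.0004]]), 'force': array([-0.3881, -0.2641,  0.4657]), 'moment': array([ 0.0645, -0.0489, -0.022 ]), 'opening': 1.0008973880758538}
scene [1.1902 0.3932 0.9358] [[403.4616   0.     250.1454]
 [  0.     403.4616 186.8554]
 [  0.       0.       1.    ]]
file 0.61 [150. 212.] [ 0.5393 -0.2202  0.0582] mask 0.68 702 [ 0.5318 -0.2211  0.0579] [ 0.3734 -0.2751 -0.0009] [ 0.666  -0.2023  0.0693]
file_grip 0.76 [140. 221.] [ 0.4972 -0.2176  0.0696] mask 0.78 597 [ 0.538  -0.2199  0.0583] [ 0.4184 -0.2424  0.0461] [ 0.6671 -0.2018  0.0694]
stay 0.56 [218. 307.] [0.63   0.1622 0.115 ] mask 0.72 423 [0.431  0.2975 0.0044] [ 0.3715  0.2434 -0.0009] [0.5316 0.3194 0.0101]
vice 0.56 [231. 292.
[... 2438 characters left out ...]
gel_bottle 0.73 [319. 272.] [ 0.4293 -0.4649  0.0478] mask 0.61 459 [ 0.4412 -0.4585  0.0829] [ 0.4238 -0.4727 -0.    ] [ 0.4699 -0.4326  0.1309]
knee_joint 0.57 [214. 321.] [ 0.7793 -0.1742  0.0039] mask 0.54 214 [ 0.7791 -0.1637  0.0049] [ 0.6996 -0.2108 -0.0014] [ 0.8895 -0.1402  0.0113]
tape_roll 0.59 [146. 183.] [0.4449 0.3654 0.0235] mask 0.76 227 [0.4545 0.3868 0.019 ] [0.4156 0.356  0.0006] [0.4905 0.4362 0.0283]
caliper 0.72 [160. 192.] [ 0.4524  0.2974 -0.0005] mask 0.72 201 [0.4138 0.2875 0.0038] [ 0.3719  0.2466 -0.0051] [0.5302 0.322  0.01  ]
splint_shell 0.77 [126. 236.] [0.7011 0.4131 0.0051] mask 0.89 339 [0.6828 0.4245 0.0115] [ 0.6375  0.3536 -0.0018] [0.7346 0.4673 0.0441]
```

View pics/a.png

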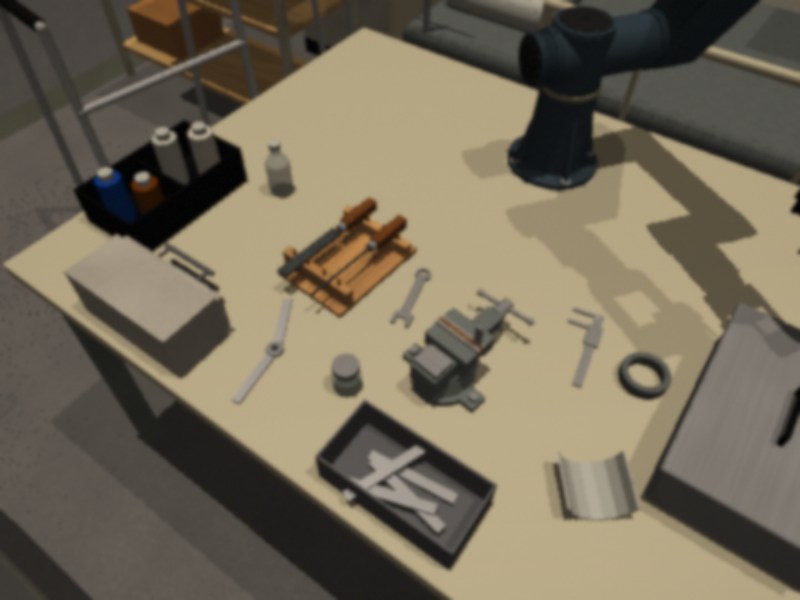

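```bash
python3 - <<'E'
from h import *
np.set_printoptions(precision=4,suppress=True)
def line(q,n):
    m=np.median(q,0)[:2];
    x=q[:,:2].astype(np.float32)
    l=cv2.fitLine(x,cv2.DIST_HUBER,0,.005,.001).ravel();print(n,len(q),l,np.degrees(np.arctan2(l[1],l[0])),np.median(q[:,2]))
for n in("scene","side"):
    w=np.load(n+".npz")["w"].reshape(-1,3)
    def box(a,b,c,d,e,f):
        return w[(w[:,0]>a)&(w[:,0]<b)&(w[:,1]>c)&(w[:,1]<d)&(w[:,2]>e)&(w[:,2]<f)]
    # handle top & blade top flat file
    q=box(.4,.51,-.26,-.19,.063,.073);line(q,n+" handle");print(np.percentile(q,[1,99],0).ravel())
    q=box(.53,.69,-.26,-.19,.0545,.062);line(q,n+" blade");print(np.percentile(q,[1,99],0).ravel())
    q=box(.4,.51,-.18,-.11,.063,.073);line(q,n+" rhandle");print(np.percentile(q,[1,99],0).ravel())
    q=box(.45,.8,.0,.3,.106,.17);print(n,"stay",len(q),np.median(q,0),np.percentile(q,[1,50,99],0));
    if len(q)>5:line(q,"stay")
    q=box(.4,.8,-.02,.3,.092,.104);line(q,n+" jaws");
    r=cv2.minAreaRect(q[:,:2].astype(np.float32));print(r)
    q=box(.4,.72,-.32,-.08,.008,.016);print(n,"board",cv2.minAreaRect(q[:,:2].astype(np.float32)),len(q))
E
```

```text
scene handle 161 [ 0.9981 -0.0618  0.4603 -0.2144] -3.5419636 0.06688940166432056
[ 0.4135 -0.2285  0.0632  0.5048 -0.2015  0.0709]
scene blade 295 [ 0.9965 -0.0832  0.6351 -0.2296] -4.773784 0.05777066190444824
[ 0.5323 -0.2441  0.0548  0.6705 -0.2095  0.0613]
scene rhandle 158 [ 0.996  -0.0892  0.4658 -0.1346] -5.11795 0.06722378697321718
[ 0.4208 -0.1497  0.0634  0.5082 -0.1218  0.0712]
scene stay 63 [0.6275 0.16   0.1278] [[0.6249 0.1513 0.1072]
 [0.6275 0.16   0.1278]
 [0.6304 0.1676 0.1476]]
stay 63 [0.193  0.9812 0.6276 0.1599] 78.86988 0.1278203170305553
scene jaws 889 [0.9976 0.0698 0.6343 0.1231] 4.0040774 0.09751869504207755
((0.6466700434684753, 0.12167619168758392), (0.09255678206682205, 0.12394940853118896), 81.7768325805664)
scene board ((0.5749702453613281, -0.16573837399482727), (0.28176289796829224, 0.1765705794095993), 4.432956218719482) 1567
side handle 171 [ 0.9975 -0.07    0.4576 -0.2212] -4.0126886 0.06661740859024912
[ 0.4129 -0.2352  0.0632  0.5061 -0.2067  0.0714]
side blade 222 [ 0.9971 -0.0766  0.5985 -0.231 ] -4.391007 0.05734281341231606
[ 0.5311 -0.2507  0.0547  0.6677 -0.2149  0.0617]
side rhandle 155 [ 0.9952 -0.0978  0.4637 -0.1407] -5.611147 0.06696577025107975
[ 0.4197 -0.1538  0.0631  0.5087 -0.125   0.0716]
side stay 18 [0.6271 0.1541 0.126 ] [[0.624  0.1437 0.1064]
 [0.6271 0.1541 0.126 ]
 [0.6301 0.1639 0.1427]]
stay 18 [0.118  0.993  0.6268 0.1534] 83.22164 0.1259522069738519
side jaws 363 [ 0.5011 -0.8654  0.6242  0.1177] -59.92681 0.09710522937000032
((0.6456834077835083, 0.11610622704029083), (0.09539655596017838, 0.1211429163813591), 81.38809967041016)
side board ((0.5683399438858032, -0.18948929011821747), (0.17225708067417145, 0.2939082682132721), 85.51934814453125) 1370
```

The scene view shows the stand at about (345,255) with the flat file on its far-left place. The vice is at about (455,345), with its screw towards the robot and the stay upright in the jaws at about (490,330). From the depth clouds, the stay's top is about 0.148 m high at (0.628, 0.158). I'll move above the file grip and look from close by.

Request:
send_rows(moves="60 0 0 0 -5.5;60 0 0 0 -5.5;60 0 0 0 -5.5;60 0 0 0 -5.5;60 0 0 -33 0;60 0 0 -33 0;60 0 0 -33 0;60 0 0 -33 0;60 -38 0 -6.6 0;60 -38 0 -6.6 0;60 -38 0 -6.6 0;60 -38 0 -6.6 0;60 -38 0 -6.6 0;60 -38 0 -6.6 0;60 -38 0 -6.6 0;60 -38 0 -6.6 0;60 -38 0 -6.6 0;60 -38 0 -6.6 0;60 -38 0 -6.6 0;60 -38 0 -6.6 0")

```text
time_s: 4.37
position: [0.4531, 0.089, 0.2229]
tcp_rot: [[0.072, 0.001, -0.997], [0.997, -0.0, 0.072], [0.0, -1.0, -0.001]]
force: [-0.2, 1.7, 0.1]
opening: 0.687
```

Request:
send_rows(moves="60 -38 0 -6.6 0;60 -38 0 -6.6 0;60 -38 0 -6.6 0;60 -38 0 -6.6 0;60 -38 0 -6.6 0;60 -38 0 -6.6 0;60 -38 0 -6.6 0;60 -38 0 -6.6 0;60 0 0 0 0;60 0 0 0 0;60 0 0 0 0")

```text
time_s: 5.28
position: [0.483, -0.2157, 0.2223]
tcp_rot: [[0.074, -0.001, -0.997], [0.997, 0.001, 0.074], [0.001, -1.0, 0.001]]
force: [0.4, 0.4, -0.5]
opening: 0.688
```

```bash
cat >> h.py <<'E'
def line(q,n):
    l=cv2.fitLine(q[:,:2].astype(np.float32),cv2.DIST_HUBER,0,.005,.001).ravel();print(n,len(q),l,np.degrees(np.arctan2(l[1],l[0])),np.median(q[:,2]))
    return l
def box(w,a,b,c,d,e,f):
    w=w.reshape(-1,3);return w[(w[:,0]>a)&(w[:,0]<b)&(w[:,1]>c)&(w[:,1]<d)&(w[:,2]>e)&(w[:,2]<f)]
np.set_printoptions(precision=4,suppress=True)
E
python3 - <<'E'
from h import *
s=read_state();print(s["time_s"],s["position"],s["tcp_rot"],s["force"],s["joint_positions"])
c=capture("wrist");w=cloud(c,tool(s));print(c["tool_from_camera"])
for t in("file","file_grip","round_file","stand"):
    for m in mark_of(c,t)[:1]:r,cc=map(int,m["pixel"]);print(t,m["p"],r,cc,w[min(r,383),min(cc,511)])
for m in masks_of(c,"file")[:1]:
    q=w[m["region"]];q=q[~np.isnan(q[:,0])]
    h=q[(q[:,2]>.062)&(q[:,2]<.075)];
    if len(h)>20: line(h,"handle");print(np.percentile(h,[1,99],0))
    h=q[(q[:,2]>.050)&(q[:,2]<.062)];
    if len(h)>20: line(h,"blade");print(np.percentile(h,[1,99],0))
cv2.imwrite("pics/c.png",c["image"])
E
```

```text
5.2833 [ 0.483  -0.2157  0.2223] [[ 0.0735 -0.001  -0.9973]
 [ 0.9973  0.0014  0.0735]
 [ 0.0013 -1.      0.0011]] [ 0.446   0.3907 -0.5127] [ -36.1913   22.9048   95.7793    0.0313   61.4095 -121.9885]
[[ 1.      0.0006  0.0003  0.0001]
 [ 0.0001  0.2853 -0.9584 -0.1631]
 [-0.0006  0.9584  0.2853  0.0797]
 [ 0.      0.      0.      1.    ]]
file 0.64 202 253 [ 0.5179 -0.2211  0.0604]
file_grip 0.56 179 253 [ 0.4904 -0.219   0.069 ]
round_file 0.95 205 329 [ 0.5279 -0.1406  0.0587]
stand 0.93 199 282 [ 0.533  -0.1876  0.014 ]
handle 2283 [ 0.9964 -0.0853  0.4572 -0.2177] -4.8914423 0.06867666283280233
[[ 0.4124 -0.231   0.0637]
 [ 0.5107 -0.2039  0.0705]]
blade 1882 [ 0.997  -0.0779  0.583  -0.228 ] -4.470423 0.05917311552753082
[[ 0.5123 -0.2441  0.0572]
 [ 0.6687 -0.2131  0.061 ]]
```

View pics/c.png

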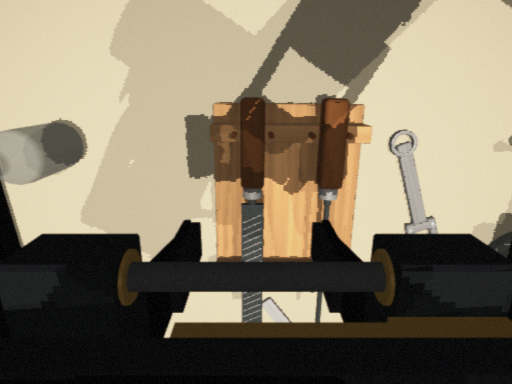

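The wrist view shows the flat file's handle at about (253,140), its blade below at (253,230) and the round file at (330,200). The fit puts the grip at about (0.4885, −0.2205), and I'm descending there now.

Request:
send_rows(moves="50 -4.4 15 -5.8 0.4;50 0 30 0 0;50 0 30 0 0;50 0 30 0 0;50 0 30 0 0;50 0 30 0 0;50 0 20 0 0;50 0 0 0 0;50 0 0 0 0;50 0 0 0 0")

```text
time_s: 6.42
position: [0.49, -0.2213, 0.0386]
tcp_rot: [[0.079, 0.001, -0.997], [0.997, -0.001, 0.079], [-0.001, -1.0, -0.002]]
force: [-0.4, -0.9, 0.2]
opening: 0.574
```

Request:
send_rows(moves="10 0 0 0 0;10 0 0 0 0;10 0 0 0 0;10 0 0 0 0;10 0 0 0 0;10 0 0 0 0;10 0 0 0 0;10 0 0 0 0;10 0 0 0 0;10 0 0 0 0;10 0 0 0 0;10 0 0 0 0")

```text
time_s: 7.42
position: [0.4893, -0.2212, 0.0381]
tcp_rot: [[0.079, 0.001, -0.997], [0.997, -0.0, 0.079], [-0.0, -1.0, -0.001]]
force: [-0.6, 1.1, 5.2]
opening: 0.271
```

Request:
send_rows(moves="10 0 -4 0 0;10 0 -8 0 0;10 0 -15 0 0;10 0 -20 0 0;10 0 -20 0 0;10 0 -20 0 0;10 0 -20 0 0;10 0 -20 0 0;10 0 -20 0 0;10 0 -10 0 0;10 0 -5 0 0;10 0 0 0 2;10 0 0 0 2;10 0 0 0 0")

```text
time_s: 8.58
position: [0.4883, -0.2206, 0.1987]
tcp_rot: [[0.15, -0.002, -0.989], [0.989, 0.001, 0.15], [0.001, -1.0, 0.002]]
force: [0.0, -0.9, -1.9]
opening: 0.275
```

Request:
send_rows(moves="10 10 0 2 0;10 20 0 4 0;10 26 0 5 0;10 26 0 5 0;10 26 0 5 0;10 26 0 5 0;10 26 0 5 0;10 26 0 5 0;10 26 0 5 0;10 26 0 5 0;10 26 0 5 0;10 26 0 5 0;10 26 0 5 0;10 26 0 5 0;10 26 0 5 0;10 18 0 4 0;10 9 0 4 0;10 0 0 0 0;10 0 0 0 0;10 0 0 0 0")

```text
time_s: 10.25
position: [0.4696, 0.1805, 0.1993]
tcp_rot: [[0.149, -0.001, -0.989], [0.989, -0.001, 0.149], [-0.001, -1.0, 0.001]]
force: [0.4, 0.3, -1.2]
opening: 0.273
```

```bash
cat > look.py <<'E'
from h import *
import sys
s=read_state();print(s["time_s"],s["position"],s["tcp_rot"].round(3).tolist(),s["force"],s["moment"],s["opening"])
ims=[]
for n in("wrist","scene","side"):
    c=capture(n);w=cloud(c,tool(s));print("==",n)
    # blade: points in tool coordinates, near held file
    p=w.reshape(-1,3);g=(p-s["position"])@s["tcp_rot"]
    k=(np.abs(g[:,0])<.03)&(-g[:,2]>.04)&(-g[:,2]<.2)&(g[:,1]<0.0)&(g[:,1]>-.05)
    q=g[k]
    if len(q)>20:
        l=np.polyfit(-q[:,2],q[:,0],1);h=np.polyfit(-q[:,2],q[:,1],1);print("blade n",len(q),"fwd range",np.percentile(-q[:,2],[1,99]),"side at 0,.15:",np.polyval(l,[0,.15]),"down at 0,.15",np.polyval(h,[0,.15]))
    q=box(w,.59,.66,.12,.2,.107,.16);
    if len(q)>5:print("stay",len(q),np.percentile(q,[2,50,98],0).tolist());line(q,"stay")
    q=box(w,.5,.72,.03,.22,.092,.104)
    if len(q)>50:print("jaws",cv2.minAreaRect(q[:,:2].astype(np.float32)))
    im=c["image"]
    if n!="wrist":
        r=[int(v) for v in mark_of(c,"stay")[0]["pixel"]] if mark_of(c,"stay") else [190,256]
        y0=min(max(r[0]-75,0),234);x0=min(max(r[1]-100,0),312);im=cv2.resize(im[y0:y0+150,x0:x0+200],(400,300))
    else:im=cv2.resize(im,(400,300))
    ims.append(im)
cv2.imwrite("pics/%s.png"%sys.argv[1],np.vstack([np.hstack(ims[:2]),np.hstack([ims[2],ims[2]*0])]))
E
python3 look.py d
```

```text
10.25 [0.4696 0.1805 0.1993] [[0.149, -0.001, -0.989], [0.989, -0.001, 0.149], [-0.001, -1.0, 0.001]] [ 0.3706  0.3393 -1.1834] [ 0.0764  0.2018 -0.0239] 0.2727311129282098
== wrist
jaws ((0.5928089022636414, 0.13384883105754852), (0.02520984411239624, 0.01618894189596176), 78.48847198486328)
== scene
blade n 524 fwd range [0.0419 0.1822] side at 0,.15: [0.0013 0.0019] down at 0,.15 [-0.0195 -0.0182]
stay 63 [[0.625297960061865, 0.15132919386410804, 0.10763811603277015], [0.6276133191667509, 0.1597476022467855, 0.12810187948145113], [0.6300095892373325, 0.1672293151107724, 0.14745029527813494]]
stay 63 [0.1301 0.9915 0.6277 0.1612] 82.527214 0.12810187948145113
jaws ((0.6467700600624084, 0.12128638476133347), (0.09330043941736221, 0.12261766940355301), 82.07125854492188)
== side
blade n 209 fwd range [0.0542 0.1832] side at 0,.15: [-0.0048 -0.0035] down at 0,.15 [-0.0183 -0.0176]
stay 16 [[0.6241527564029548, 0.14459646933396858, 0.1133609053521371], [0.6262853115307653, 0.15293076701188235, 0.12811127064917627], [0.6285709350509983, 0.1599181044974033, 0.14583278434751923]]
stay 16 [0.0661 0.9978 0.6265 0.1532] 86.20861 0.12811127064917627
jaws ((0.64480060338974, 0.11809320747852325), (0.09674093127250671, 0.12304680049419403), 84.36570739746094)
```

View pics/d.png

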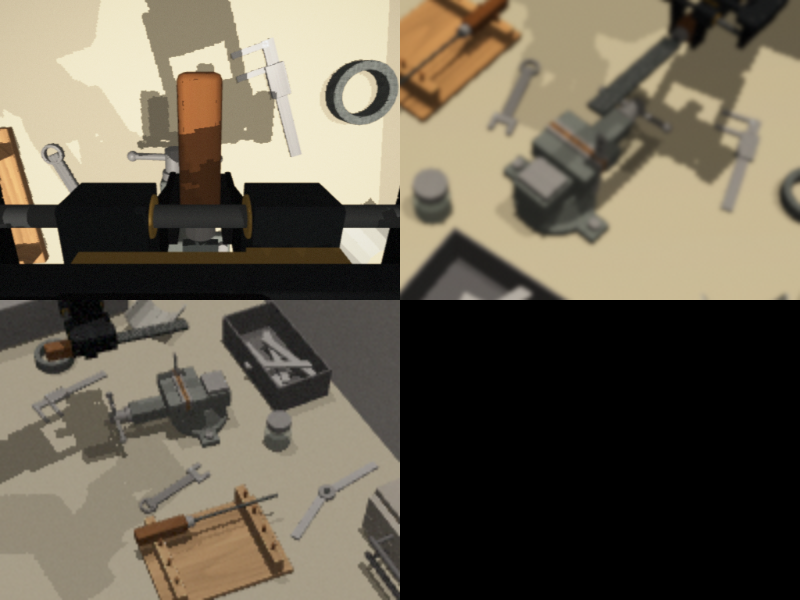

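The mosaic shows the file level in the hand with its tip over the vice, and the stay upright in the jaws. The two fixed cameras agree that the blade is centred over the stay to within about 1 mm, with the stay at file x ≈ 0.126 m and its top near 0.1475 m. I'll descend and feel for contact.

Request:
send_rows(moves="10 0 12 0 0;10 0 15 0 0;10 0 15 0 0;10 0 10 0 0;10 0 5 0 0;10 0 2 0 0;10 0 0 0 0;10 0 0 0 0;10 0 0 0 0")

```text
time_s: 11.3
position: [0.4705, 0.1813, 0.1412]
tcp_rot: [[0.149, 0.002, -0.989], [0.989, 0.0, 0.149], [0.0, -1.0, -0.002]]
force: [0.1, -0.2, -2.2]
opening: 0.276
```

Request:
send_rows(moves="10 0 1 0 0;10 0 1 0 0;10 0 0 0 0")

```text
time_s: 11.55
position: [0.4699, 0.1813, 0.1387]
tcp_rot: [[0.149, 0.0, -0.989], [0.989, 0.0, 0.149], [0.0, -1.0, -0.0]]
force: [-0.1, 0.7, -2.6]
opening: 0.277
```

Request:
send_rows(moves="10 0 1 0 0;10 0 0 0 0")

```text
time_s: 11.72
position: [0.4698, 0.1813, 0.1375]
tcp_rot: [[0.149, -0.0, -0.989], [0.989, -0.0, 0.149], [-0.0, -1.0, 0.0]]
force: [0.4, 0.3, -1.9]
opening: 0.271
```

Request:
send_rows(moves="10 0 1 0 0;10 0 0 0 0")

```text
time_s: 11.88
position: [0.4698, 0.1813, 0.1364]
tcp_rot: [[0.149, -0.0, -0.989], [0.989, -0.0, 0.149], [-0.0, -1.0, 0.0]]
force: [-0.6, -0.6, -1.4]
opening: 0.273
```

Request:
send_rows(moves="10 0 1 0 0;10 0 0 0 0")

```text
time_s: 12.05
position: [0.4697, 0.1813, 0.1354]
tcp_rot: [[0.149, -0.0, -0.989], [0.989, -0.0, 0.149], [-0.0, -1.0, 0.0]]
force: [0.0, 0.4, -2.4]
opening: 0.273
```

```bash
python3 -c "
from h import *
s=read_state();print(s['position'],s['force'],s['moment'])"
```

```text
[0.4697 0.1813 0.1354] [ 0.0263  0.4327 -2.3847] [0.0763 0.1653 0.0185]
```

Request:
send_rows(moves="10 0 1 0 0;10 0 0 0 0")

```text
time_s: 12.22
position: [0.4698, 0.1812, 0.1344]
tcp_rot: [[0.149, -0.0, -0.989], [0.989, -0.0, 0.149], [-0.0, -1.0, 0.0]]
force: [0.4, 0.2, -2.5]
opening: 0.272
```

Request:
send_rows(moves="10 0 1 0 0;10 0 0 0 0")

```text
time_s: 12.38
position: [0.47, 0.1813, 0.1335]
tcp_rot: [[0.149, 0.0, -0.989], [0.989, -0.0, 0.149], [0.0, -1.0, -0.0]]
force: [0.2, 0.4, -1.9]
opening: 0.271
```

```bash
python3 -c "
from h import *
s=read_state();print(s['position'],s['force'],s['moment'])"
```

```text
[0.47   0.1813 0.1335] [ 0.1869  0.3861 -1.8607] [ 0.069   0.0554 -0.0433]
```

Request:
send_rows(moves="10 0 0.7 0 0;10 0 0 0 0")

```text
time_s: 12.55
position: [0.4701, 0.1813, 0.1329]
tcp_rot: [[0.149, 0.001, -0.989], [0.989, 0.0, 0.149], [0.0, -1.0, -0.001]]
force: [-0.7, -1.0, -0.9]
opening: 0.273
```

```bash
python3 -c "
from h import *
s=read_state();print(s['position'],s['force'],s['moment'])"
```

```text
[0.4701 0.1813 0.1329] [-0.7293 -0.9848 -0.9302] [-0.0201 -0.0399  0.0335]
```

Request:
send_rows(moves="10 0 1 0 0;10 0 0 0 0")

```text
time_s: 12.72
position: [0.4702, 0.1813, 0.132]
tcp_rot: [[0.149, 0.001, -0.989], [0.989, 0.0, 0.149], [0.0, -1.0, -0.001]]
force: [-0.4, 0.1, 0.8]
opening: 0.271
```

```bash
python3 -c "
from h import *
s=read_state();print(s['position'],s['force'],s['moment'])"
```

```text
[0.4702 0.1813 0.132 ] [-0.4354  0.073   0.8017] [-0.0125 -0.1643 -0.027 ]
```

Request:
send_rows(moves="10 0 1.4 0 0;10 0 0 0 0")

```text
time_s: 12.88
position: [0.4702, 0.1814, 0.1306]
tcp_rot: [[0.149, 0.001, -0.989], [0.989, 0.0, 0.149], [0.0, -1.0, -0.001]]
force: [-0.6, 0.7, -0.1]
opening: 0.273
```

```bash
python3 -c "
from h import *
s=read_state();print(s['position'],s['force'],s['moment'])"
```

```text
[0.4702 0.1814 0.1306] [-0.6076  0.6541 -0.0727] [ 0.0715 -0.241   0.0606]
```

Request:
send_rows(moves="10 0 0.8 0 0;10 0 0 0 0;10 0 0 0 0")

```text
time_s: 13.13
position: [0.4702, 0.1814, 0.1297]
tcp_rot: [[0.149, 0.001, -0.989], [0.989, 0.0, 0.149], [0.0, -1.0, -0.001]]
force: [-0.3, -0.0, 0.4]
opening: 0.269
```

```bash
cat > f.py <<'E'
from h import *
s=read_state();p=s["position"];R=s["tcp_rot"]
L=float((np.array([.627,.1565,0])-p)[:2]@(-R[:2,2]/np.linalg.norm(R[:2,2])))
m=(R.T@s["moment"])[0]
f=R.T@s["force"]
print("t",s["time_s"],"z",p[2].round(4),"L",round(L,4),"xstay",round(L-.033,4),"Fz",s["force"][2]+2,"moment x",m,"tool f",f, "p",p)
E
python3 f.py
```

```text
t 13.1333 z 0.1297 L 0.1588 xstay 0.1258 Fz 2.4177559638635753 moment x -0.24627184005877015 tool f [-0.0836 -0.4179  0.2476] p [0.4702 0.1814 0.1297]
```

Request:
send_rows(moves="10 0 0.2 -4 0;10 0 0.2 -4 0;10 0 0.1 -4 0")

```text
time_s: 13.38
position: [0.4815, 0.1794, 0.129]
tcp_rot: [[0.149, -0.001, -0.989], [0.989, -0.0, 0.149], [-0.0, -1.0, 0.001]]
force: [-2.3, 0.8, 2.3]
opening: 0.274
```

```bash
python3 f.py
```

```text
t 13.3833 z 0.129 L 0.1473 xstay 0.1143 Fz 4.263864349846097 moment x 0.009453006534670984 tool f [ 0.4403 -2.2609  2.3841] p [0.4815 0.1794 0.129 ]
```

Request:
send_rows(moves="10 0 0.2 -3 0;10 0 0.2 -3 0;10 0 0.1 -2 0")

```text
time_s: 13.63
position: [0.49, 0.1782, 0.1285]
tcp_rot: [[0.149, -0.0, -0.989], [0.989, -0.0, 0.149], [-0.0, -1.0, 0.0]]
force: [-2.6, 0.9, 1.6]
opening: 0.27
```

```bash
python3 f.py
```

```text
t 13.6333 z 0.1285 L 0.1387 xstay 0.1057 Fz 3.6044654327159096 moment x 0.03934030601482549 tool f [ 0.549  -1.6038  2.7052] p [0.49   0.1782 0.1285]
```

Request:
send_rows(moves="10 0 -0.1 -4 0;10 0 -0.1 -5 0;10 0 -0.1 -5 0;10 0 -0.1 -5 0")

```text
time_s: 13.97
position: [0.509, 0.1754, 0.1291]
tcp_rot: [[0.149, 0.0, -0.989], [0.989, 0.0, 0.149], [0.0, -1.0, -0.0]]
force: [-2.1, -0.4, 1.8]
opening: 0.27
```

```bash
python3 f.py
```

```text
t 13.9667 z 0.1291 L 0.1195 xstay 0.0865 Fz 3.783137574488225 moment x 0.08756861532276043 tool f [-0.7146 -1.7834  2.0603] p [0.509  0.1754 0.1291]
```

Request:
send_rows(moves="10 0 -0.1 -5 0;10 0 -0.1 -5 0;10 0 -0.1 -5 0;10 0 -0.1 -5 0")

```text
time_s: 14.3
position: [0.5286, 0.1724, 0.1295]
tcp_rot: [[0.149, -0.0, -0.989], [0.989, 0.0, 0.149], [-0.0, -1.0, 0.0]]
force: [-4.3, -0.0, 2.6]
opening: 0.269
```

```bash
python3 f.py
```

```text
t 14.3 z 0.1295 L 0.0997 xstay 0.0667 Fz 4.646742989835774 moment x 0.20617472227771344 tool f [-0.6794 -2.6456  4.2055] p [0.5286 0.1724 0.1295]
```

Request:
send_rows(moves="10 0 -0.13 -5 0;10 0 -0.13 -5 0;10 0 -0.13 -5 0;10 0 -0.13 -5 0")

```text
time_s: 14.63
position: [0.5482, 0.1695, 0.1301]
tcp_rot: [[0.149, -0.0, -0.989], [0.989, 0.0, 0.149], [-0.0, -1.0, 0.0]]
force: [-4.5, 0.1, 4.2]
opening: 0.273
```

```bash
python3 f.py
```

```text
t 14.6333 z 0.1301 L 0.0798 xstay 0.0468 Fz 6.200903359496675 moment x 0.27347621575171654 tool f [-0.539  -4.199   4.4748] p [0.5482 0.1695 0.1301]
```

Request:
send_rows(moves="10 0 -0.16 -5 0;10 0 -0.16 -5 0;10 0 -0.16 -5 0")

```text
time_s: 14.88
position: [0.563, 0.1672, 0.1306]
tcp_rot: [[0.149, -0.001, -0.989], [0.989, 0.0, 0.149], [-0.0, -1.0, 0.001]]
force: [-4.8, 0.3, 6.0]
opening: 0.273
```

```bash
python3 f.py
```

```text
t 14.8833 z 0.1306 L 0.0649 xstay 0.0319 Fz 7.96753407128867 moment x 0.5040934529264982 tool f [-0.3656 -5.9646  4.7539] p [0.563  0.1672 0.1306]
```

Request:
send_rows(moves="10 0 -2 -1 0;10 0 -6 0 0;10 0 -10 0 0;10 0 -4 0 0;10 0 0 0 0;10 0 0 0 0;10 0 0 0 0;10 0 0 10 0;10 0 0 15 0;10 0 0 15 0;10 0 0 15 0;10 0 0 15 0;10 0 0 15 0;10 0 0 10 0;10 0 0 0 0;10 0 0 0 0")

```text
time_s: 16.22
position: [0.4696, 0.1814, 0.1525]
tcp_rot: [[0.148, 0.0, -0.989], [0.989, -0.0, 0.148], [0.0, -1.0, -0.0]]
force: [1.4, 0.4, -1.7]
opening: 0.27
```

```bash
python3 f.py; python3 look.py e
```

```text
t 16.2167 z 0.1525 L 0.1593 xstay 0.1263 Fz 0.29894184347772 moment x 0.15883219476604496 tool f [ 0.5779  1.7017 -1.3728] p [0.4696 0.1814 0.1525]
16.2167 [0.4696 0.1814 0.1525] [[0.148, 0.0, -0.989], [0.989, -0.0, 0.148], [0.0, -1.0, -0.0]] [ 1.4442  0.3676 -1.7011] [ 0.0689  0.1503 -0.0088] 0.2696598994531199
== wrist
== scene
blade n 494 fwd range [0.0415 0.183 ] side at 0,.15: [0.0019 0.0016] down at 0,.15 [-0.0199 -0.0227]
stay 52 [[0.6255389012111096, 0.15243545607525924, 0.10742399563050908], [0.6273199657041497, 0.16111674489883887, 0.12466619164699677], [0.6296924795060428, 0.16722525792076723, 0.14659299224553707]]
stay 52 [0.1272 0.9919 0.6275 0.1609] 82.68986 0.12466619164699677
jaws ((0.6477458477020264, 0.12092302739620209), (0.0931030884385109, 0.12302404642105103), 81.51133728027344)
== side
blade n 200 fwd range [0.0546 0.1836] side at 0,.15: [-0.0045 -0.0045] down at 0,.15 [-0.0184 -0.0221]
stay 16 [[0.6251214885184239, 0.14787767350543257, 0.1075591234176265], [0.6268389592087293, 0.15425285123214771, 0.12885337905641836], [0.6283646404083991, 0.1618703825694073, 0.14890512540935935]]
stay 16 [0.0447 0.999  0.6269 0.1537] 87.440544 0.12885337905641836
jaws ((0.6452770233154297, 0.11732782423496246), (0.09721080958843231, 0.11998403817415237), 82.17302703857422)
```

Request:
send_rows(moves="10 0 8 0 0;10 0 9 0 0;10 0 4 0 0;10 0 1 0 0;10 0 1 0 0;10 0 1 0 0;10 0 0 0 0")

```text
time_s: 17.1
position: [0.4698, 0.1812, 0.1284]
tcp_rot: [[0.149, -0.0, -0.989], [0.989, -0.0, 0.149], [-0.0, -1.0, 0.0]]
force: [-0.7, -0.2, 0.1]
opening: 0.269
```

```bash
python3 f.py
```

```text
t 17.1 z 0.1284 L 0.1592 xstay 0.1262 Fz 2.127220714629238 moment x 0.07008380796980095 tool f [-0.3227 -0.1271  0.6615] p [0.4698 0.1812 0.1284]
```

Request:
send_rows(moves="10 0 0.9 0 0;10 0 0.9 0 0;10 0 0.7 0 0;10 0 0.2 -4 0;10 0 0.2 -4 0;10 0 0.1 -4 0")

```text
time_s: 17.6
position: [0.4822, 0.1795, 0.1256]
tcp_rot: [[0.149, 0.0, -0.989], [0.989, 0.0, 0.149], [0.0, -1.0, -0.0]]
force: [-1.7, 0.3, 1.2]
opening: 0.278
```

```bash
python3 f.py
```

```text
t 17.6 z 0.1256 L 0.1467 xstay 0.1137 Fz 3.1586968004745195 moment x 0.05359837498699034 tool f [ 0.065  -1.1591  1.6793] p [0.4822 0.1795 0.1256]
```

Request:
send_rows(moves="10 0 0.2 -3 0;10 0 0.2 -3 0;10 0 0.1 -2 0")

```text
time_s: 17.85
position: [0.4901, 0.1782, 0.1249]
tcp_rot: [[0.149, 0.0, -0.989], [0.989, 0.0, 0.149], [0.0, -1.0, -0.0]]
force: [-2.5, -0.8, 1.6]
opening: 0.271
```

```bash
python3 f.py
```

```text
t 17.85 z 0.1249 L 0.1386 xstay 0.1056 Fz 3.558114370064426 moment x 0.03618606315955725 tool f [-1.1664 -1.5585  2.3423] p [0.4901 0.1782 0.1249]
```

Request:
send_rows(moves="10 0 -0.18 -4 0;10 0 -0.2 -5 0;10 0 -0.2 -5 0;10 0 -0.2 -5 0")

```text
time_s: 18.18
position: [0.509, 0.1754, 0.1258]
tcp_rot: [[0.149, 0.0, -0.989], [0.989, 0.0, 0.149], [0.0, -1.0, -0.0]]
force: [-2.6, 0.2, 2.4]
opening: 0.274
```

```bash
python3 f.py
```

```text
t 18.1833 z 0.1258 L 0.1195 xstay 0.0865 Fz 4.391371176781352 moment x 0.13756098464805644 tool f [-0.1606 -2.3916  2.5746] p [0.509  0.1754 0.1258]
```

Request:
send_rows(moves="10 0 -0.2 -5 0;10 0 -0.2 -5 0;10 0 -0.2 -5 0;10 0 -0.2 -5 0")

```text
time_s: 18.52
position: [0.5285, 0.1724, 0.1266]
tcp_rot: [[0.149, -0.0, -0.989], [0.989, 0.0, 0.149], [-0.0, -1.0, 0.0]]
force: [-2.9, 0.4, 3.1]
opening: 0.272
```

```bash
python3 f.py
```

```text
t 18.5167 z 0.1266 L 0.0997 xstay 0.0667 Fz 5.050925316245158 moment x 0.21211253732137306 tool f [-0.0674 -3.05    2.9738] p [0.5285 0.1724 0.1266]
```

Request:
send_rows(moves="10 0 -0.23 -5 0;10 0 -0.23 -5 0;10 0 -0.23 -5 0;10 0 -0.23 -5 0")

```text
time_s: 18.85
position: [0.5482, 0.1695, 0.1275]
tcp_rot: [[0.149, -0.001, -0.989], [0.989, 0.0, 0.149], [-0.0, -1.0, 0.001]]
force: [-4.0, 1.1, 3.8]
opening: 0.273
```

```bash
python3 f.py
```

```text
t 18.85 z 0.1275 L 0.0799 xstay 0.0469 Fz 5.750325229524165 moment x 0.368127412294725 tool f [ 0.5043 -3.7481  4.1483] p [0.5482 0.1695 0.1275]
```

Request:
send_rows(moves="10 0 -0.25 -5 0;10 0 -0.25 -5 0;10 0 -0.25 -5 0")

```text
time_s: 19.1
position: [0.5629, 0.1673, 0.1283]
tcp_rot: [[0.149, -0.001, -0.989], [0.989, 0.0, 0.149], [-0.0, -1.0, 0.001]]
force: [-5.3, 1.0, 6.2]
opening: 0.273
```

```bash
python3 f.py
```

```text
t 19.1 z 0.1283 L 0.0649 xstay 0.0319 Fz 8.2034623307527 moment x 0.4698675834355017 tool f [ 0.2483 -6.1997  5.3649] p [0.5629 0.1673 0.1283]
```

Request:
send_rows(moves="10 0 -2 -1 0;10 0 -6 0 0;10 0 -10 0 0;10 0 -4 0 0;10 0 0 0 0;10 0 0 0 0;10 0 0 0 0;10 0 0 10 0;10 0 0 15 0;10 0 0 15 0;10 0 0 15 0;10 0 0 15 0;10 0 0 15 0;10 0 0 10 0;10 0 0 0 0;10 0 0 0 0")

```text
time_s: 20.43
position: [0.4696, 0.1814, 0.1503]
tcp_rot: [[0.148, 0.0, -0.989], [0.989, -0.0, 0.148], [0.0, -1.0, -0.0]]
force: [0.5, -1.2, -1.7]
opening: 0.274
```

```bash
python3 f.py; python3 look.py f | grep -E "==|blade|stay"
```

```text
t 20.4333 z 0.1503 L 0.1593 xstay 0.1263 Fz 0.2947597958347068 moment x 0.13430479440965384 tool f [-1.151   1.7055 -0.6675] p [0.4696 0.1814 0.1503]
== wrist
== scene
blade n 478 fwd range [0.0424 0.1828] side at 0,.15: [0.0017 0.0015] down at 0,.15 [-0.0195 -0.0276]
stay 56 [[0.6251838818569063, 0.15146383396426066, 0.10724236330517978], [0.6276265422769829, 0.16011545062573623, 0.1257588986795366], [0.6299703107906988, 0.1672350470194665, 0.14616848134258076]]
stay 56 [0.1917 0.9815 0.6272 0.1576] 78.95003 0.1257588986795366
== side
blade n 200 fwd range [0.0552 0.1828] side at 0,.15: [-0.0052 -0.0047] down at 0,.15 [-0.0188 -0.0269]
stay 16 [[0.6250718331865416, 0.1467533221195812, 0.10985832125072385], [0.6271721964925476, 0.15608852941786877, 0.12484990314007283], [0.6294013126456289, 0.159870501635908, 0.14629874540392018]]
stay 16 [0.0903 0.9959 0.6269 0.1535] 84.820305 0.12484990314007283
```

Request:
send_rows(moves="10 0 8 0 0;10 0 10 0 0;10 0 5 0 0;10 0 1 0 0;10 0 1 0 0;10 0 1 0 0;10 0 0 0 0")

```text
time_s: 21.32
position: [0.4698, 0.1813, 0.1241]
tcp_rot: [[0.149, -0.0, -0.989], [0.989, -0.0, 0.149], [-0.0, -1.0, 0.0]]
force: [-0.4, -0.1, -1.3]
opening: 0.27
```

```bash
python3 f.py
```

```text
t 21.3167 z 0.1241 L 0.1591 xstay 0.1261 Fz 0.6961168391249075 moment x 0.16677431519386307 tool f [-0.1882  1.304   0.3884] p [0.4698 0.1813 0.1241]
```

Request:
send_rows(moves="10 0 1 0 0;10 0 1 0 0;10 0 1 0 0;10 0 0.2 -4 0;10 0 0.2 -4 0;10 0 0.1 -4 0")

```text
time_s: 21.82
position: [0.482, 0.1795, 0.1209]
tcp_rot: [[0.149, 0.0, -0.989], [0.989, 0.0, 0.149], [0.0, -1.0, -0.0]]
force: [-2.7, 0.6, 1.5]
opening: 0.273
```

```bash
python3 f.py
```

```text
t 21.8167 z 0.1209 L 0.1468 xstay 0.1138 Fz 3.4650322062583974 moment x 0.038720453164170186 tool f [ 0.2134 -1.4652  2.8014] p [0.482  0.1795 0.1209]
```

Request:
send_rows(moves="10 0 0.2 -3 0;10 0 0.1 -3 0;10 0 0.1 -2 0")

```text
time_s: 22.07
position: [0.4901, 0.1782, 0.1203]
tcp_rot: [[0.149, 0.0, -0.989], [0.989, 0.0, 0.149], [0.0, -1.0, -0.0]]
force: [-2.5, -0.2, 0.8]
opening: 0.273
```

```bash
python3 f.py
```

```text
t 22.0667 z 0.1203 L 0.1386 xstay 0.1056 Fz 2.751092419028016 moment x 0.08819639624783401 tool f [-0.5561 -0.7513  2.4669] p [0.4901 0.1782 0.1203]
```

Request:
send_rows(moves="10 0 0.2 -2 0;10 0 0 -2 0;10 0 -0.3 -5 0;10 0 -0.33 -5 0")

```text
time_s: 22.4
position: [0.5036, 0.1762, 0.1207]
tcp_rot: [[0.149, -0.0, -0.989], [0.989, -0.0, 0.149], [-0.0, -1.0, 0.0]]
force: [-1.2, 0.3, 0.5]
opening: 0.271
```

```bash
python3 f.py
```

```text
t 22.4 z 0.1207 L 0.125 xstay 0.092 Fz 2.5329936663208574 moment x 0.10967713862695735 tool f [ 0.1548 -0.5324  1.2806] p [0.5036 0.1762 0.1207]
```

Request:
send_rows(moves="10 0 -0.33 -5 0;10 0 -0.34 -5 0;10 0 -0.34 -5 0;10 0 -0.34 -5 0")

```text
time_s: 22.73
position: [0.5237, 0.1731, 0.1222]
tcp_rot: [[0.149, -0.0, -0.989], [0.989, 0.0, 0.149], [0.0, -1.0, 0.0]]
force: [-2.3, 0.8, 2.2]
opening: 0.272
```

```bash
python3 f.py
```

```text
t 22.7333 z 0.1222 L 0.1046 xstay 0.0716 Fz 4.169294290659075 moment x 0.23945489388382668 tool f [ 0.4352 -2.1687  2.4169] p [0.5237 0.1731 0.1222]
```

Request:
send_rows(moves="10 0 -0.3 -5 0;10 0 -0.3 -5 0;10 0 -0.3 -5 0;10 0 -0.3 -5 0")

```text
time_s: 23.07
position: [0.5433, 0.1702, 0.1233]
tcp_rot: [[0.149, -0.001, -0.989], [0.989, -0.0, 0.149], [-0.0, -1.0, 0.001]]
force: [-3.7, 0.8, 3.9]
opening: 0.273
```

```bash
python3 f.py
```

```text
t 23.0667 z 0.1233 L 0.0848 xstay 0.0518 Fz 5.925013216828855 moment x 0.36053744509985486 tool f [ 0.2607 -3.923   3.7894] p [0.5433 0.1702 0.1233]
```

Request:
send_rows(moves="10 0 -0.33 -5 0;10 0 -0.33 -5 0;10 0 -0.36 -5 0;10 0 -0.36 -4 0")

```text
time_s: 23.4
position: [0.5621, 0.1674, 0.1248]
tcp_rot: [[0.149, -0.0, -0.989], [0.989, 0.0, 0.149], [-0.0, -1.0, 0.0]]
force: [-4.8, 1.9, 3.8]
opening: 0.276
```

```bash
python3 f.py
```

```text
t 23.4 z 0.1248 L 0.0658 xstay 0.0328 Fz 5.759383083677876 moment x 0.5351077129231396 tool f [ 1.2001 -3.7574  5.0841] p [0.5621 0.1674 0.1248]
```

Request:
send_rows(moves="10 0 -2 -1 0;10 0 -6 0 0;10 0 -12 0 0;10 0 -12 0 0;10 0 -8 0 0;10 0 0 0 0;10 0 0 0 0;10 0 0 0 0;10 0 0 0 0")

```text
time_s: 24.15
position: [0.5623, 0.1672, 0.1639]
tcp_rot: [[0.149, -0.001, -0.989], [0.989, -0.0, 0.149], [-0.0, -1.0, 0.001]]
force: [-0.8, -0.1, -2.0]
opening: 0.272
```

```bash
python3 f.py; python3 look.py g | grep -E "==|blade|stay"
```

```text
t 24.15 z 0.1639 L 0.0656 xstay 0.0326 Fz -0.04068242135861322 moment x 0.16061725552270473 tool f [-0.2368  2.042   0.8129] p [0.5623 0.1672 0.1639]
== wrist
stay 13 [[0.623655781292756, 0.15117275200507665, 0.13661512173306173], [0.6263903848076114, 0.16495767919640045, 0.1390530698687624], [0.6270298744976955, 0.16636328157729943, 0.14022602021862993]]
stay 13 [0.1869 0.9824 0.626  0.1625] 79.23033 0.1390530698687624
== scene
blade n 541 fwd range [0.0424 0.1809] side at 0,.15: [0.0017 0.0015] down at 0,.15 [-0.0196 -0.0351]
stay 63 [[0.6250880991038353, 0.15167419534107726, 0.1076352889683016], [0.6272845968232094, 0.16005402419014247, 0.12760206905460325], [0.629642955548838, 0.16735190448735188, 0.1467273939369554]]
stay 63 [0.1247 0.9922 0.6274 0.1598] 82.835884 0.12760206905460325
== side
blade n 181 fwd range [0.0606 0.1798] side at 0,.15: [-0.0061 -0.0042] down at 0,.15 [-0.0194 -0.0347]
stay 17 [[0.6250956364526854, 0.14593235080399442, 0.1078947200260238], [0.6269979444980225, 0.15308876562959395, 0.12407515875467823], [0.6283853641781274, 0.16021667292664987, 0.1490887169067568]]
stay 17 [0.0282 0.9996 0.6269 0.1536] 88.38244 0.12407515875467823
```

Third stroke is done and the file is lifted clear. The cameras put it about 0.10 rad tip-up in the grip, with the stay upright. I'm carrying it back above its place.

Request:
send_rows(moves="10 0 -15 0 0;10 0 -15 0 0;10 0 -6 0 0;10 -10 0 0.5 0;10 -20 0 0.8 0;10 -26 0 1 0;10 -26 0 1 0;10 -26 0 1 0;10 -26 0 1 0;10 -26 0 1 0;10 -26 0 1 0;10 -26 0 1 0;10 -26 0 1 0;10 -26 0 1 0;10 -26 0 1 0;10 -26 0 1 0;10 -26 0 1 0;10 -26 0 1 0;10 -18 0 0 0;10 -9 0 0 0")

```text
time_s: 26.17
position: [0.4887, -0.224, 0.2]
tcp_rot: [[0.152, -0.001, -0.988], [0.988, -0.001, 0.152], [-0.001, -1.0, 0.001]]
force: [-0.2, 0.7, -1.9]
opening: 0.276
```

Request:
send_rows(moves="10 0 0 0 -2;10 0 0 0 -2;10 0 0 0 0;10 0 0 0 0")

```text
time_s: 26.5
position: [0.4892, -0.2207, 0.2002]
tcp_rot: [[0.08, -0.001, -0.997], [0.997, 0.001, 0.08], [0.001, -1.0, 0.001]]
force: [0.5, -0.3, -2.2]
opening: 0.275
```

```bash
python3 - <<'E'
from h import *
s=read_state();R=s["tcp_rot"];p=s["position"];d=np.array([.4893,-.2212,.0381])-p
print(s["time_s"],p,R.round(3).tolist(),"tool shift mm",(R.T@d)*1000,"yaw",np.degrees(np.arctan2(-R[1,2],-R[0,2])),"want",np.degrees(np.arctan2(-.079,.997)))
ims=[]
for n in("scene","side"):
    c=capture(n);w=cloud(c);g=(w.reshape(-1,3)-p)@R
    q=g[(np.abs(g[:,0])<.03)&(-g[:,2]>.04)&(-g[:,2]<.2)&(g[:,1]<0)&(g[:,1]>-.06)]
    print(n,len(q),np.percentile(-q[:,2],[1,99]),np.polyval(np.polyfit(-q[:,2],q[:,0],1),[0,.15]),np.polyval(np.polyfit(-q[:,2],q[:,1],1),[0,.15]))
E
```

```text
26.5 [ 0.4892 -0.2207  0.2002] [[0.08, -0.001, -0.997], [0.997, 0.001, 0.08], [0.001, -1.0, 0.001]] tool shift mm [ -0.567  162.1161  -0.2852] yaw -4.610154290323043 want -4.530520566102757
scene 362 [0.0424 0.1809] [0.0031 0.0027] [-0.019  -0.0347]
side 294 [0.0617 0.1795] [-0.0019 -0.0037] [-0.0182 -0.0347]
```

Request:
send_rows(moves="10 -0.5 15 0 0;10 0 25 0 0;10 0 30 0 0;10 0 30 0 0;10 0 25 0 0;10 0 12 0 0;10 0 6 0 0;10 0 5 0 0;10 0 3 0 0;10 0 2 0 0;10 0 2 0 0;10 0 0 0 0")

```text
time_s: 27.6
position: [0.4901, -0.2219, 0.0461]
tcp_rot: [[0.08, 0.001, -0.997], [0.997, -0.001, 0.08], [-0.001, -1.0, -0.001]]
force: [0.0, 0.7, -2.1]
opening: 0.273
```

Request:
send_rows(moves="10 0 1 0 0;10 0 1 0 0;10 0 1 0 0;10 0 1 0 0;10 0 1 0 0;10 0 1 0 0;10 0 0 0 0")

```text
time_s: 28.18
position: [0.4905, -0.2221, 0.0398]
tcp_rot: [[0.08, 0.001, -0.997], [0.997, -0.001, 0.08], [-0.001, -1.0, -0.002]]
force: [2.1, 0.1, 1.3]
opening: 0.273
```

Handle is touching its bar at about 3–4 N, which tips the file back level. I'll go down a little more.

Request:
send_rows(moves="10 0 0.8 0 0;10 0 0.7 0 0;10 0 0.5 0 0;10 0 0 0 0")

```text
time_s: 28.52
position: [0.4902, -0.2221, 0.038]
tcp_rot: [[0.08, 0.001, -0.997], [0.997, -0.001, 0.08], [-0.001, -1.0, -0.001]]
force: [1.4, -0.4, 3.2]
opening: 0.27
```

```bash
python3 - <<'E'
from h import *
s=read_state();print(s["position"],s["force"],s["moment"])
ims=[]
for n in("scene","side"):
    c=capture(n);w=cloud(c)
    b=box(w,.53,.69,-.26,-.2,.045,.09);line(b,n);k=np.polyfit(b[:,0],b[:,2],1);print("slope",k,np.polyval(k,[.53,.67]),b[:,0].max())
    im=c["image"];r=(110,170) if n=="scene" else (180,180);ims.append(cv2.resize(im[r[0]:r[0]+110,r[1]:r[1]+146],(400,300)))
cv2.imwrite("pics/h.png",np.hstack(ims))
E
```

```text
[ 0.4902 -0.2221  0.038 ] [ 1.3939 -0.3939  3.2228] [ 0.0705 -0.0341  0.0039]
scene 385 [ 0.9971 -0.0759  0.6063 -0.2283] -4.351289 0.05686948933807723
slope [-0.0068  0.0607] [0.0571 0.0561] 0.6724743148362148
side 299 [ 0.9966 -0.0821  0.6109 -0.2342] -4.711328 0.05646368438047156
slope [-0.0015  0.0572] [0.0564 0.0562] 0.6725727620673301
```

View pics/h.png

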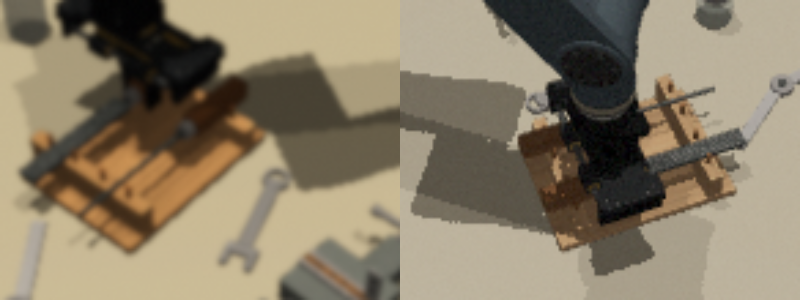

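The file is level (slope under 0.01), between its pins on both bars. Next I'll open the fingers to 50 mm and rise straight up.

Request:
send_rows(moves="50 0 0 0 0;50 0 0 0 0;50 0 0 0 0;50 0 0 0 0;50 0 0 0 0;50 0 0 0 0;50 0 0 0 0;50 0 0 0 0;50 0 -3 0 0;50 0 -10 0 0;50 0 -25 0 0;50 0 -30 0 0;50 0 -30 0 0;50 0 -30 0 0;50 0 -30 0 0;50 0 -25 0 0;50 0 0 0 0;50 0 0 0 0;50 0 0 0 0")

```text
time_s: 30.2
position: [0.4891, -0.2212, 0.2206]
tcp_rot: [[0.08, -0.001, -0.997], [0.997, 0.0, 0.08], [0.0, -1.0, 0.001]]
force: [0.4, -0.0, -1.0]
opening: 0.577
```

```bash
python3 - <<'E'
from h import *
s=read_state();print(s["time_s"],s["position"],s["opening"])
c=capture("wrist");w=cloud(c,tool(s));cv2.imwrite("pics/i.png",c["image"])
h=box(w,.39,.505,-.245,-.19,.062,.078);line(h,"handle");print(np.percentile(h,[1,99],0))
h=box(w,.53,.69,-.26,-.2,.05,.064);line(h,"blade");print(np.percentile(h,[1,99],0))
h=box(w,.39,.52,-.17,-.10,.062,.078);line(h,"rhandle");print(np.percentile(h,[1,99],0))
c=capture("side");w=cloud(c);b=box(w,.53,.69,-.26,-.2,.045,.09);line(b,"side");print(np.polyfit(b[:,0],b[:,2],1),np.percentile(b,[1,99],0))
for t in("spanner","knee_joint","rivet_jar","caliper"):
    m=masks_of(c,t)[:1]
    if m:q=w[m[0]["region"]];print(t,np.nanmedian(q,0))
E
```

```text
30.2 [ 0.4891 -0.2212  0.2206] 0.576911121135064
handle 2269 [ 0.9963 -0.0857  0.4556 -0.2197] -4.9173255 0.06869937789640895
[[ 0.4131 -0.2333  0.0646]
 [ 0.5033 -0.2059  0.0706]]
blade 1764 [ 0.9969 -0.0792  0.5912 -0.2307] -4.544482 0.05912187892006199
[[ 0.5308 -0.247   0.0575]
 [ 0.6698 -0.2159  0.0608]]
rhandle 2444 [ 0.9961 -0.0882  0.4639 -0.1385] -5.06054 0.06863774045933257
[[ 0.4189 -0.1515  0.0628]
 [ 0.5173 -0.1243  0.0705]]
side 335 [ 0.9951 -0.0992  0.6112 -0.2353] -5.691707 0.056866246415911315
[-0.0026  0.0581] [[ 0.5331 -0.2572  0.0484]
 [ 0.6711 -0.2053  0.0665]]
spanner [ 0.4934 -0.0402  0.0056]
knee_joint [ 0.7879 -0.16    0.0042]
rivet_jar [ 0.7563 -0.0198  0.0547]
caliper [0.4318 0.2923 0.004 ]
```

View pics/i.png

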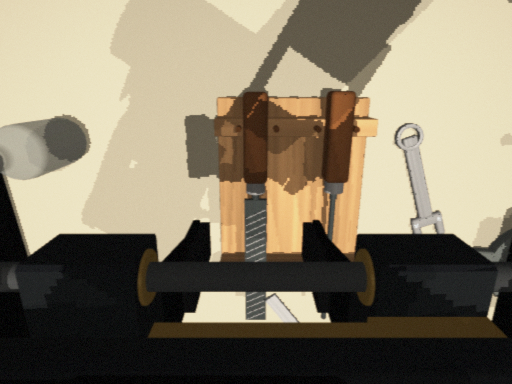

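The wrist view shows the flat file back between its pins at (255,200), level and within about 2 mm of where it started. The round file and spanner look unmoved.

```bash
python3 -c "
from rig import *
print(hand_in())"
```

```text
the job is handed in; nothing more can be done
None
```

I made three forward strokes across the stay's end, lifting the file clear for each return, and laid the file back in its own place. I handed in at about 30 s; no verdict is reported, so the judged steps are unconfirmed.

- **Strokes:** Each ran from the stay at about 126 mm to about 32 mm ahead of the file's origin. Force readings, with roughly ±0.5 N of noise, rose from about 3–4 N early on to 6–8 N at the end. The forward push on the file was 2–5 N through the rear half, so the stay should have leaned well past 0.01 rad. It stood upright afterwards.
- **Final placing:** The file was level to under 0.01 rad as it was released. It lies between its pins on both bars, within about 2 mm of where it started, and the gripper is clear above it.
- **Rest of the table:** The round file, knee joint, jar and caliper measured within a few millimetres of where they started. The spanner's side-camera reading differed by about 45 mm along its length. I put that down to the arm hiding part of it, since it looks unmoved in the wrist view. I did not re-measure the gel bottle, tape roll or splint shell; the arm never came near them.

**Weakest points:**
- **Light start:** The blade pressed lightly at the start of each stroke. The file swivelled in the grip and held only about 2.5–4 N at that reach, below the ideal 4 N and close to the 2.5 N limit. The lowest readings were in the third stroke, 2.5–3.5 N.
- **Tilt:** The file also crept tip-up to about 0.10 rad by the end of the third stroke. I estimate 0.10–0.12 rad while it was pressing, close to the 0.12 rad limit.

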